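Turn the divider insert round in the picking bin

TASK

The white divider insert in the green picking bin is in back to front: its low, open bay is at the back instead of at the bin's cut-down front. Take out the yellow carton and stand it upright on the blue mat, lift the insert clear of the bin, turn it half round and lower it fully home, then stand the yellow carton back in the low bay, now at the front. Set the insert and the carton down rather than dropping them, and leave everything else on the bench where it is.

Things in the scene. Friction and masses are not known exactly. Their poses are not given: they have to be found in the camera images.
- bin_floor (a point): centre of the inside floor of the fixed green bin, 162 mm (x) by 190 mm (y) inside, 79 mm above the bench. The bin leans 25 degrees towards the robot on a fixed grey stand, 200 mm wide and 180 mm deep, so the axes are tilted: x up the slope from front to back wall, y along the width, z square to the floor. Side and back walls are 56 mm high, then flare 9 mm outwards up to 74 mm.
- bin_front (a point): middle of the top edge of the bin's cut-down front wall, 28 mm above the bin floor and 83.5 mm in -x from its centre; walls 5 mm thick; same axes as the bin floor. The opening is 134 mm wide, between full-height corners.
- insert_base (a point): centre of the underside of the loose white divider insert (0.28 to 0.46 kg), 154 mm (x) by 182 mm (y), which fits the bin with 4 mm of play each side. z is square to its floor, +x points to its low bay: to the bin's back at the start, to its front when done. Fully home, this point is on the bin floor. It must rise 75 mm square to that floor to clear the rim.
- insert_grip (a point): gripping point inside the insert's grip lug, 83 mm above the middle of its underside; axes as the insert base. The lug is a block 20 mm thick (x), 44 mm long (y) and 96 mm high above the underside; it stands on the middle of a 20 mm thick centre web (along y) that is 54 mm high. It can be gripped across x or across y, once the carton is out of the way.
- low_bay (a point): centre of the floor of the insert's low bay, 42 mm in +x and 3 mm up from the insert base; same axes. The bay is 64 mm (x) by 176 mm (y) inside, between the centre web and a low outer wall whose top, like its end walls, is 25 mm above this floor. Beyond the web are three empty pockets with walls 53 mm above the floor.
- carton_centre (a point): centre (half-way up) of the loose yellow sweet carton, 52 by 52 mm and 88 mm tall, z to its top, 0.15 to 0.31 kg, rigid; at the start it stands in the low bay, leaning with the bin, and can be gripped over its upper half across its y faces.
- mat_top (a point): centre of the top of the fixed blue packing mat, 200 by 200 mm, 3 mm thick, flat on the bench; x and y along its edges.
- red_carton_centre (a point): centre of a red carton of the same size standing behind the mat; leave it.
- blue_carton_centre (a point): centre of a blue carton of the same size standing behind the mat; leave it.
- tape_a: brown tape roll lying flat, 100 mm diameter, 48 mm high, near the robot; origin at the centre of its underside; leave it.
- tape_b: pale tape roll of the same size lying behind the stand; origin at the centre of its underside; leave it.
- stapler: stapler, 130 mm long, on the robot's right; origin under its centre; leave it.
- bag_roll: big white roll standing on end, 110 mm diameter, 110 mm high, on the robot's left; origin under its centre; leave it.
Things that resemble listed ones, but are neither listed nor needed, are in the scene too. There is more than one size of the part that bears carton_centre; the job needs the middle-sized. What is shaped like the part that bears insert_base but pink is not meant.

How it is judged:
By the outcome, as a careful person would: the job done as asked, in the order asked, and still so for the second after the job is handed in, with the robot touching nothing.
It also fails if it takes over 72 s, if anything falls off the work surface, if the arm or the gripper's body presses on something with over 40 N, if the wrist force passes 120 N, or if a joint passes its speed limit or range.

ROBOT

A 6-joint arm with a two-finger parallel gripper is mounted at the origin on the work surface. World frame = base frame: x ahead of the robot, y to its left, z up, the work surface at z = 0. Lengths are in mm, angles in rad, forces in N, time in s.
With the tool pointing down it reaches from about 275 to 825 mm from the base axis. Payload 4.9 kg.
Tool frame: the origin (TCP) lies at the very end of the fingers, on their centre line; the grasp point (between the pads) lies 19 mm behind it; z points along the fingers, y is the direction in which the jaws open and shut (so a half turn about z gives the same grasp; the last joint's range is limited). The gripper opens to 85 mm and grips with 20 to 120 N. Pads are 22 mm wide; open, the fingers measure 114 mm over their backs; the gripper's body (76 mm by 85 mm) begins 54 mm behind the grasp point. The pads swing forward as they close: fully open they stand 13 mm farther back than shut.
Start: joints at [1.178, 0.326, -0.193, 1.052, 0, 1.437], TCP at [140.75, 531.703, 231.281] pointing down, gripper open.
Joint ranges: [-2.65, 2.65], [-0.97, 1.79], [-1.3, 1.35], [-1.93, 2.1], [-1.47, 1.37], [-3.14, 3.14]. Speed limits (rad/s): [2.57, 2.57, 3.14, 3.14, 3.14, 3.14].

INTERFACE

Orientations are given as [roll, pitch, yaw] about the fixed x, y, z axes, in that order (R = Rz(yaw) Ry(pitch) Rx(roll)).
In Python, from bench import bot, solve_ik, imaging gives the robot as it stands. Calls block until the motion is done:
- bot.move_ptp(position, orientation): joint-space move of the TCP to a pose.
- bot.movel(position, rot=None, max_speed=150, threshold=None): straight line of the TCP; rot=None keeps the orientation; max_speed is the mean speed in mm/s. With threshold (N) it stops when the force on the tool has changed by that much, and returns True; else False.
- bot.move_j(angles): joint-space move.
- bot.grip(opening, effort=None): opening from 0.0 (shut) to 1.0 (fully open); effort is the grip in N (None keeps the last); returns when the fingers have stopped.
- bot.dwell(seconds).
- solve_ik(position, orientation): joint angles nearest the present ones, or None.
- bot.get_state(): the state.
- imaging.capture(name): name is "side" or "top"; returns the picture (480x640x3 uint8, blue, green, red); there is no depth.
- imaging.camera_model(name): a dict with "K" (3x3 intrinsics, pixels), "k1" (the pictures are not rectified: a ray, as slopes to the right and down, at radius r is drawn at 1 + k1 r^2 times it, then the intrinsics apply), "position" and "rotation" of the camera in the world. Camera axes: x right, y up, looking along -z (the intrinsics and any distortion apply to the point x, -y, -z); pixel columns grow to the right and rows downward; lengths in mm; the calibration is good to about 2 mm. A picture is of the moment at which its call begins. camera_model takes no time and is no camera call.
A pose or a line that the arm cannot do raises bot.IKError and nothing moves.
- bot.sign_off(): hands the job in, once; it reports no verdict.
The state is a dict: "t": time; "qpos": joint angles; "joint_velocities": joint speeds; "effort": joint torques, N m; "tcp_pos": TCP position; "orientation": TCP orientation; "contact_force": force on the tool from outside, world axes, zero at the start; "wrist_torque": the same for the moment, N m; "opening": opening from 0.0 (shut) to 1.0 (fully open).
Only numpy, scipy, OpenCV 4.12 (cv2) and the standard library are available. Lean on these libraries where they do the work, as an engineer would, in place of code of your own. Each camera call takes 0.05 s, during which the arm holds its last target. There are 200 camera calls.

## Working session

There is one attempt and no reset: what is moved stays moved. The work goes in short steps, each a Python script; the robot and the scene stay as the last script left them, time stands still between calls to the robot, and variables do not carry over. Pictures are saved under pics/ and viewed, about 8 in all and at most 12, crops included, and the job is handed in when it is done.

```bash
ls; mkdir -p pics; python3 - <<'E'
from bench import bot, imaging
import cv2
for n in ("side","top"):
    cv2.imwrite(f"pics/{n}0.png",imaging.capture(n)); m=imaging.camera_model(n); print(n,m)
print(bot.get_state())
E
```

```text
pics
side {'K': array([[435.79605397,   0.        , 317.4965028 ],
       [  0.        , 435.79605397, 235.60165738],
       [  0.        ,   0.        ,   1.        ]]), 'k1': -0.08838549727659892, 'position': array([ 467.03619048, -801.49492443,  639.25155681]), 'rotation': array([ 0.99777709,  0.01305429, -0.07244776])}
top {'K': array([[480.58222202,   0.        , 313.0865206 ],
       [  0.        , 480.58222202, 231.64634373],
       [  0.        ,   0.        ,   1.        ]]), 'k1': -0.1050186048980654, 'position': array([ 366.97997307,   18.07562349, 1483.8497335 ]), 'rotation': array([ 0.10804622, -0.00175758, -1.59048811])}
{'t': 0.1, 'qpos': array([ 1.17778341e+00,  3.26891375e-01, -1.93474882e-01,  1.05199306e+00,
       -7.82831680e-06,  1.43661077e+00]), 'joint_velocities': array([-0.00112064, -0.0023731 ,  0.00242527, -0.00019316, -0.00023119,
        0.00010984]), 'effort': array([ 1.36306433e-03, -4.44238758e+01,  2.63038123e+01,  7.90425867e-03,
       -5.89311026e-05,  8.28615214e-06]), 'tcp_pos': array([140.55554987, 531.20439459, 230.57178123]), 'orientation': array([-3.14004267e+00, -2.01343300e-04,  2.88276514e+00]), 'contact_force': array([-0.77130359,  0.43016155,  0.37706848]), 'wrist_torque': array([0.04831662, 0.0253261 , 0.04372422]), 'opening': 1.0003678710393586}
```

View pics/top0.png

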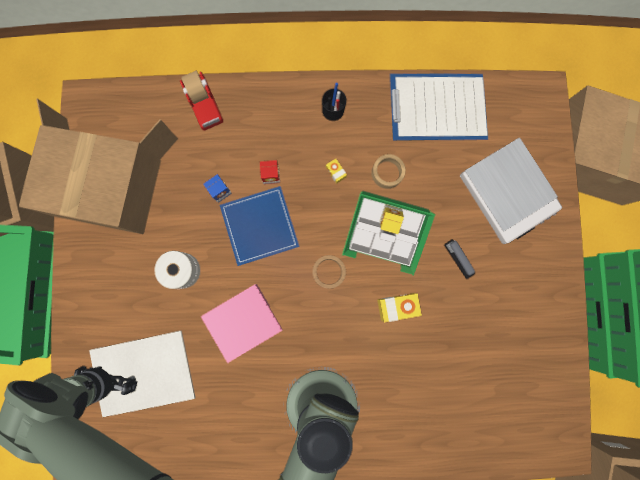

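View pics/side0.png

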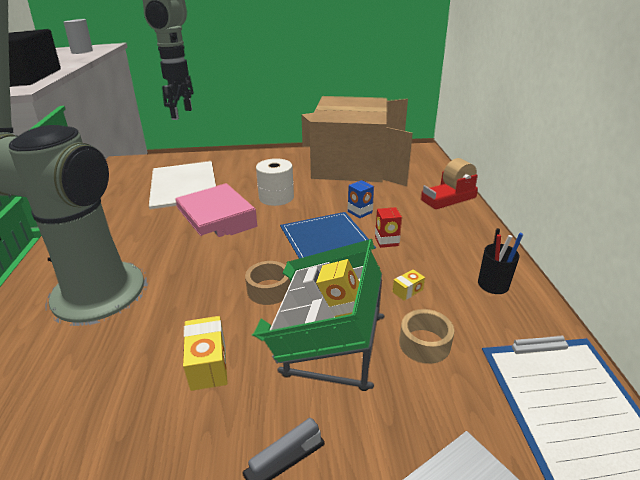

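```bash
cat > h.py <<'E'
import numpy as np, cv2
from scipy.spatial.transform import Rotation as R
from bench import imaging
def proj(name,P):
    m=imaging.camera_model(name); P=np.atleast_2d(P)
    c=R.from_euler('xyz',m["rotation"]).inv().apply(P-m["position"])
    u=np.c_[c[:,0],-c[:,1]]/(-c[:,2:])
    u=u*(1+m["k1"]*(u**2).sum(1,keepdims=True))
    return u*m["K"][0,0]+m["K"][:2,2]
def ray(name,px,z):
    "world point at height z seen at px"
    m=imaging.camera_model(name); d=(np.array(px,float)-m["K"][:2,2])/m["K"][0,0]; u=d.copy()
    for _ in range(20): u=d/(1+m["k1"]*(u@u))
    v=R.from_euler('xyz',m["rotation"]).apply([u[0],-u[1],-1]); p=m["position"]
    return p+v*(z-p[2])/v[2]
def crop(img,x0,y0,x1,y1,s,fn):
    c=cv2.resize(img[y0:y1,x0:x1],None,fx=s,fy=s,interpolation=cv2.INTER_CUBIC)
    for x in range((x0+9)//10*10,x1,10):
        cv2.line(c,(int((x-x0+.5)*s),0),(int((x-x0+.5)*s),8 if x%50 else 25),(255,0,255),1)
    for y in range((y0+9)//10*10,y1,10):
        cv2.line(c,(0,int((y-y0+.5)*s)),(8 if y%50 else 25,int((y-y0+.5)*s)),(255,0,255),1)
    cv2.imwrite(fn,c)
E
python3 - <<'E'
from h import *
print(proj("top",[[0,0,0],[140.5,531.2,230.6]]),proj("side",[[0,0,0],[140.5,531.2,230.6]]))
crop(cv2.imread("pics/top0.png"),335,180,445,280,6,"pics/tc.png")
crop(cv2.imread("pics/side0.png"),250,232,390,337,5.7,"pics/sc.png")
for n,p,z in (("matTL",(222,206),3),("matTR",(281,189),3),("matBR",(298,246),3),("matBL",(239,264),3),("tapeA",(329,271),48),("tapeB",(389,170),48),("stap",(460,259),20),("bin",(388,232),100)): print(n,ray("top",p,z).round())
E
```

```text
[[320.5750629  404.72765355]
 [117.46546677 373.43449947]] [[ 97.12309912 290.22645874]
 [182.16899652 118.75434388]]
matTL [614. 296.   3.]
matTR [664. 110.   3.]
matBR [484.  60.   3.]
matBL [432. 243.   3.]
tapeA [404. -33.  48.]
tapeB [ 708. -224.   48.]
stap [ 432. -438.   20.]
bin [ 512. -205.  100.]
```

View pics/tc.png

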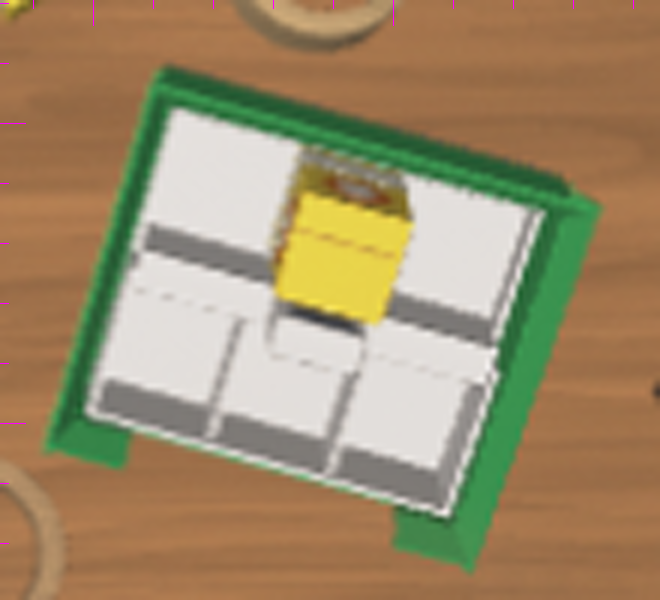

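View pics/sc.png

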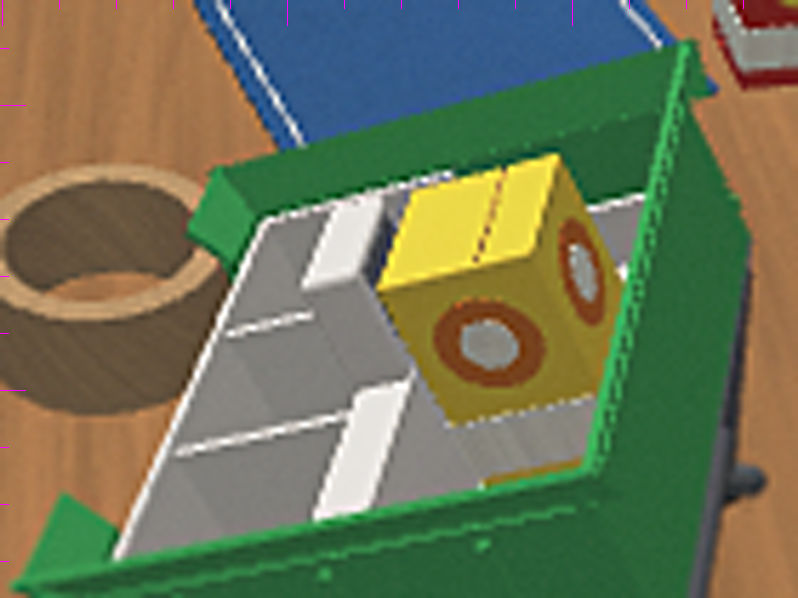

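```bash
cat > fit.py <<'E'
from h import *
from scipy.optimize import least_squares
T=lambda x,y:(x/6-.5+335,y/6-.5+180)
S=lambda x,y:(x/5.7-.5+250,y/5.7-.5+232)
def binT(p): return R.from_euler('ZY',[p[2],-np.radians(25)]),np.array([p[0],p[1],79.])
# insert points in bin frame at start (centred): x flipped so low bay at +x
ins=[("top",T(88,412),(-77,91,56)),("top",T(450,515),(-77,-91,56)),
 ("top",T(272,352),(-10,22,96)),("top",T(357,372),(-10,-22,96)),
 ("side",S(267,220),(-77,91,56)),("side",S(115,558),(-77,-91,56)),
 ("side",S(303,288),(-10,-22,96)),("side",S(345,195),(-10,22,96))]
car=[("top",T(275,295),(-26,26)),("top",T(380,325),(-26,-26)),("top",T(413,222),(26,-26)),("top",T(303,193),(26,26)),
 ("side",S(405,185),(-26,26)),("side",S(378,290),(-26,-26)),("side",S(535,250),(26,-26)),("side",S(557,155),(26,26))]
def res(p):
    r,t=binT(p); o=[]
    for c,u,q in ins: o+=list(proj(c,t+r.apply(q))[0]-u)
    a=R.from_euler('z',p[5])
    for c,u,q in car: o+=list(proj(c,t+r.apply(a.apply([*q,91.])+[p[3],p[4],0]))[0]-u)
    return np.array(o)
if __name__=="__main__":
    s=least_squares(res,[512,-205,-.25,42,0,0],loss='soft_l1'); p=s.x
    print(p.round(3)); print(s.fun.reshape(-1,2).round(1).tolist()); np.save("p.npy",p)
    r,t=binT(p); a=R.from_euler('z',p[5])
    segs=[]
    def box(x0,x1,y0,y1,z,f=lambda q:q,col=(255,0,255)):
        c=np.array([[x0,y0,z],[x1,y0,z],[x1,y1,z],[x0,y1,z]],float); segs.append((t+r.apply(f(c)),col))
    box(-77,77,-91,91,0,col=(255,255,0)); box(-10,10,-22,22,96); box(-10,10,-88,88,54,col=(0,0,255))
    box(-90,90,-104,104,74,col=(0,200,255)); box(-26,26,-26,26,91,lambda q:a.apply(q)+[p[3],p[4],0],(0,0,0))
    for n,x0,y0,x1,y1,w in (("top",335,180,445,280,6),("side",250,232,390,337,5.7)):
        im=cv2.resize(cv2.imread(f"pics/{n}0.png")[y0:y1,x0:x1],None,fx=w,fy=w,interpolation=cv2.INTER_CUBIC)
        for P,c in segs: cv2.polylines(im,[((proj(n,P)-[x0,y0]+.5)*w).astype(int)],True,c,1)
        cv2.imwrite(f"pics/o_{n}.png",im)
    A=cv2.imread("pics/o_top.png");B=cv2.imread("pics/o_side.png")
    A=cv2.resize(A,(400,364));B=cv2.resize(B,(400,300)); C=np.zeros((364,800,3),np.uint8);C[:,:400]=A;C[:300,400:]=B
    cv2.imwrite("pics/o.png",C)
E
python3 fit.py
```

```text
[ 5.31681e+02 -2.02619e+02 -2.91000e-01  3.98280e+01 -2.08000e-01
  2.50000e-02]
[[-0.7, -0.4], [-0.5, -0.8], [-1.5, -0.7], [-0.4, 0.2], [0.0, -0.1], [-0.5, 3.8], [-0.1, 0.2], [-1.5, 1.5], [-0.8, 0.3], [-0.0, -0.1], [-0.3, -0.4], [-0.4, -0.2], [0.7, 1.5], [-0.2, 0.7], [-0.2, 0.6], [0.3, -0.5]]
```

View pics/o.png

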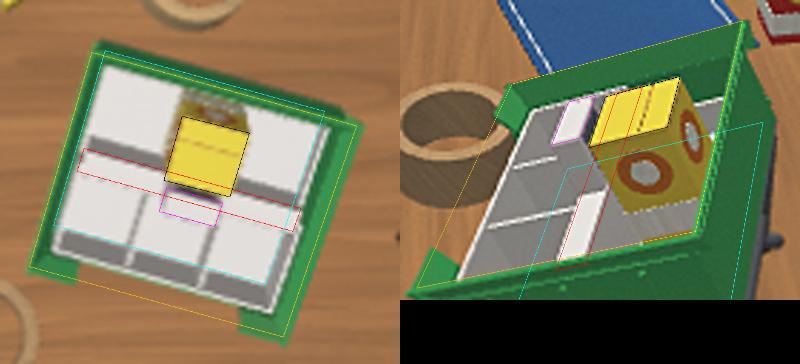

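```bash
sed -i 's/,("side",S(115,558),(-77,-91,56))//' fit.py; python3 fit.py; cat >> h.py <<'E'
from bench import bot, solve_ik
p=np.load("p.npy"); RB=R.from_euler('ZY',[p[2],-np.radians(25)]); tB=np.array([p[0],p[1],79.])
def bp(q,al=0.):
    "TCP pose for bin-frame TCP point q, tool square to the bin floor, turned al"
    return tB+RB.apply(q),(RB*R.from_euler('z',al)*R.from_euler('x',np.pi)).as_euler('xyz')
def vp(q,al=0.): return np.array(q,float),(R.from_euler('z',al)*R.from_euler('x',np.pi)).as_euler('xyz')
def st():
    s=bot.get_state(); print("t%.1f"%s["t"],"tcp",s["tcp_pos"].round(1),"bin",RB.inv().apply(s["tcp_pos"]-tB).round(1),"F",s["contact_force"].round(1),"M",s["wrist_torque"].round(2),"open %.3f"%s["opening"],"q6 %.2f"%s["qpos"][5]); return s
E
python3 - <<'E'
from h import *
M=[ray("top",q,3) for q in ((222,206),(281,189),(298,246),(239,264))]; print(np.mean(M,0), [np.linalg.norm(M[i]-M[i-1]).round() for i in range(4)])
for n,(P,o) in {"car":bp([p[3],p[4],50],p[5]),"car_pi":bp([p[3],p[4],50],p[5]+np.pi),"carhi":bp([p[3],p[4],150],p[5]),"mat":vp([548,177,50],.27),"mat_pi":vp([548,177,50],.27+np.pi),
 "lug+":bp([0,0,64],np.pi/2),"lug-":bp([0,0,64],-np.pi/2),"lughi+":bp([0,0,175],np.pi/2),"lughi-":bp([0,0,175],-np.pi/2),"bayF":bp([-42,0,50],0),"bayFpi":bp([-42,0,50],np.pi)}.items():
    q=solve_ik(P,o); print(n,P.round(),None if q is None else np.round(q,2))
E
```

```text
[548.27086646 177.12765083   3.        ] [np.float64(190.0), np.float64(192.0), np.float64(187.0), np.float64(190.0)]
car [ 546. -207.  141.] [-0.54  0.22 -0.72  0.2   0.11  2.89]
car_pi [ 546. -207.  141.] [-0.54  0.22 -0.72  0.2   0.11 -0.26]
carhi [ 505. -195.  232.] [-0.57  0.02 -0.68  0.45  0.12  2.86]
mat [548. 177.  50.] [ 0.18  0.55 -0.35  0.67  0.    3.06]
mat_pi [548. 177.  50.] [ 0.18  0.55 -0.35  0.67  0.   -0.09]
lug+ [ 506. -195.  137.] [-0.57  0.15 -0.82  0.17  0.12  1.32]
lug- [ 506. -195.  137.] [-0.57  0.15 -0.82  0.17  0.12 -1.82]
lughi+ [ 461. -181.  238.] [-0.61 -0.08 -0.76  0.48  0.13  1.28]
lughi- [ 461. -181.  238.] [-0.61 -0.08 -0.76  0.48  0.13 -1.86]
bayF [ 475. -186.  107.] [-0.59  0.16 -0.93  0.06  0.13  2.87]
bayFpi [ 475. -186.  107.] [-0.59  0.16 -0.93  0.06  0.13 -0.28]Traceback (most recent call last):
  File "fit.py", line 20, in <module>
    s=least_squares(res,[512,-205,-.25,42,0,0],loss='soft_l1'); p=s.x
    return func(*args, **kwargs)
    result = trf(vector_fun.fun, vector_fun.jac, x0, f0, J0, lb, ub, ftol, xtol,
                 gtol, max_nfe
[... 904 characters left out ...]
 mf)
                             ^^^
    df = [f_eval - f0 for f_eval in f_evals]
                                    ^^^^^^^
    f = np.atleast_1d(self.fun(x, *self.args, **self.kwargs))
                      ~~~~~~~~^^^^^^^^^^^^^^^^^^^^^^^^^^^^^^
    return np.atleast_1d(self.fun(x))
                         ~~~~~~~~^^^
    return self.f(x, *self.args, **self.kwargs)
           ~~~~~~^^^^^^^^^^^^^^^^^^^^^^^^^^^^^^
  File "fit.py", line 15, in res
    for c,u,q in ins: o+=list(proj(c,t+r.apply(q))[0]-u)
                              ~~~~^^^^^^^^^^^^^^^^
  File "h.py", line 5, in proj
    m=imaging.camera_model(name); P=np.atleast_2d(P)
ValueError: time passes only in moves, steps and waits
```

```bash
python3 - <<'E'
import re
s=open("h.py").read()
s=s.replace("def proj(","CM={n:imaging.camera_model(n) for n in ('top','side')}\ndef proj(",1)
a,b=s.split("def proj(",1); b=b.replace("imaging.camera_model(name)","CM[name]"); open("h.py","w").write(a+"def proj("+b)
E
python3 fit.py; python3 - <<'E'
from h import *
st()
al=p[5]+np.pi
bot.move_ptp(*bp([p[3],p[4],150],al)); st()
bot.movel(bp([p[3],p[4],50],al)[0],threshold=12) and print("TOUCH"); st()
cv2.imwrite("pics/s1.png",imaging.capture("side")); cv2.imwrite("pics/t1.png",imaging.capture("top"))
a=cv2.imread("pics/s1.png")[200:350,230:430]; b=cv2.imread("pics/t1.png")[160:310,290:490]
cv2.imwrite("pics/c1.png",cv2.resize(np.hstack([a,b]),None,fx=2,fy=2,interpolation=cv2.INTER_CUBIC))
E
```

```text
[ 5.31330e+02 -2.03531e+02 -2.93000e-01  3.99070e+01  7.47000e-01
  2.70000e-02]
[[-0.5, -0.3], [-0.3, -0.6], [-1.2, -0.6], [-0.1, 0.4], [-0.0, 0.1], [-0.2, 0.5], [-1.6, 1.8], [-0.8, 0.3], [-0.0, -0.1], [-0.3, -0.4], [-0.4, -0.2], [0.7, 1.5], [-0.2, 0.7], [-0.2, 0.6], [0.3, -0.5]]
t0.1 tcp [140.6 531.2 230.6] bin [-467.3  590.6  385.1] F [-0.8  0.4  0.4] M [0.05 0.03 0.04] open 1.000 q6 1.44
t2.9 tcp [ 505.7 -194.4  231.8] bin [ 40.    1.4 150. ] F [ 0.9  0.6 -0.8] M [ 0.1   0.39 -0.06] open 0.997 q6 -0.28
t3.8 tcp [ 546.1 -207.1  141.6] bin [40.2  0.9 50.3] F [-0.5 -0.4  0.3] M [ 0.06  0.33 -0.03] open 1.003 q6 -0.26
```

View pics/c1.png

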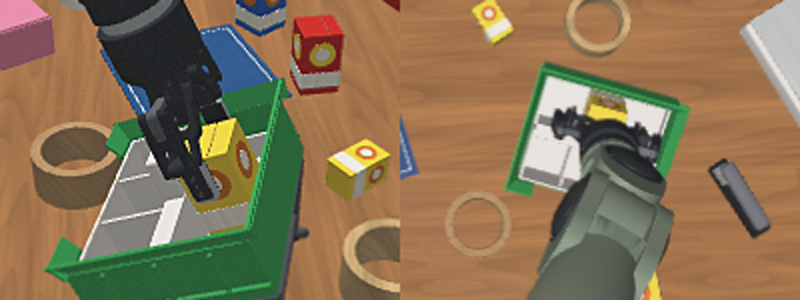

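```bash
python3 - <<'E'
from h import *
bot.grip(0.0,50); st()
bot.movel(bp([p[3],p[4],155],0)[0]); s=st()
if s["opening"]>.3:
    bot.move_ptp(*vp([548,177,150],.27+np.pi)); st()
    print(bot.movel([548,177,70])); st()
    print(bot.movel([548,177,44],max_speed=25,threshold=3)); st()
E
```

```text
t4.3 tcp [ 546.  -207.2  142. ] bin [40.3  0.7 50.7] F [-2.7  1.7  4.7] M [ 0.19  0.54 -0.05] open 0.605 q6 -0.26
t5.1 tcp [ 503.  -194.1  235.4] bin [ 39.1   0.9 154.4] F [-0.5  0.6 -2.7] M [ 0.24  0.63 -0.07] open 0.604 q6 -0.28
t6.5 tcp [548.4 176.1 150.1] bin [-54.5 368.3 103.9] F [-0.  -0.2 -2.6] M [-0.07 -0.05  0.01] open 0.603 q6 -0.09
False
t7.2 tcp [548.7 176.5  70.8] bin [-87.8 368.9  31.9] F [ 0.4  0.2 -1.8] M [ 0.   -0.02  0.01] open 0.603 q6 -0.09
True
t8.0 tcp [547.8 177.   49.7] bin [-97.7 369.1  13.2] F [-1.2 -0.5  5.1] M [-0.15  0.11 -0.02] open 0.604 q6 -0.09
```

```bash
python3 - <<'E'
from h import *
bot.grip(1.0); bot.movel([548,177,190]); st()
cv2.imwrite("pics/t2.png",imaging.capture("top")); 
bot.move_ptp(*bp([0,0,150],-np.pi/2)); st()
cv2.imwrite("pics/s2.png",imaging.capture("side"))
print(bot.movel(bp([0,0,64],0)[0],max_speed=120,threshold=12)); st()
cv2.imwrite("pics/s2b.png",imaging.capture("side"))
I=[cv2.imread(f"pics/{n}.png") for n in("t2","s2","s2b")]
cv2.imwrite("pics/c2.png",cv2.resize(np.hstack([I[0][150:350,200:450],I[1][170:370,230:430],I[2][170:370,230:430]]),None,fx=1.23,fy=1.23,interpolation=cv2.INTER_CUBIC))
E
```

```text
t9.5 tcp [547.3 176.8 189.1] bin [-39.2 368.8 139.7] F [ 0.6 -0.7  0.2] M [-0.09  0.01 -0.02] open 0.999 q6 -0.09
t11.1 tcp [ 471. -185.  215.] bin [  0.2   0.3 149.9] F [ 0.7  0.6 -0.6] M [0.08 0.37 0.  ] open 1.000 q6 -1.85
False
t12.0 tcp [ 505.7 -195.6  137.3] bin [ 0.3  0.1 64.2] F [-0.2  0.   0.7] M [0.13 0.37 0.06] open 1.004 q6 -1.82
```

View pics/c2.png

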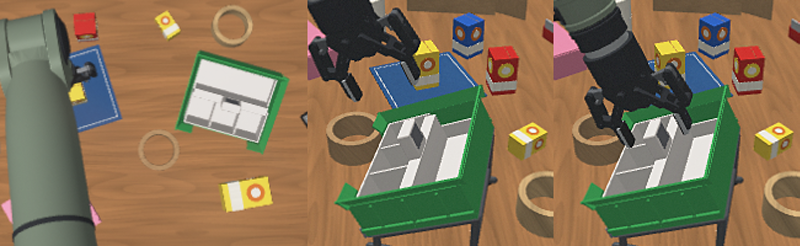

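```bash
python3 - <<'E'
from h import *
bot.grip(0.0,100); s=st()
bot.movel(bp([0,0,75],0)[0],max_speed=60); st()
bot.movel(bp([0,0,174],0)[0],max_speed=120); s=st()
cv2.imwrite("pics/s3.png",imaging.capture("side"));cv2.imwrite("pics/t3.png",imaging.capture("top"))
I=[cv2.imread(f"pics/{n}.png") for n in("t3","s3")]
cv2.imwrite("pics/c3.png",cv2.resize(np.hstack([I[0][160:320,290:490],I[1][170:330,210:410]]),None,fx=2,fy=2,interpolation=cv2.INTER_CUBIC))
E
```

```text
t12.7 tcp [ 504.7 -195.6  137. ] bin [-0.7 -0.1 64.3] F [-5.5  2.   5.5] M [ 0.27  0.92 -0.03] open 0.219 q6 -1.82
t13.0 tcp [ 500.8 -194.3  147.2] bin [-0.1 -0.  75.2] F [ 0.5  0.2 -4.1] M [ 0.27  0.76 -0.02] open 0.221 q6 -1.83
t14.0 tcp [ 460.7 -182.1  236. ] bin [-6.000e-01  1.000e-01  1.735e+02] F [-0.2  0.2 -2.8] M [ 0.21  0.78 -0.01] open 0.222 q6 -1.86
```

View pics/c3.png

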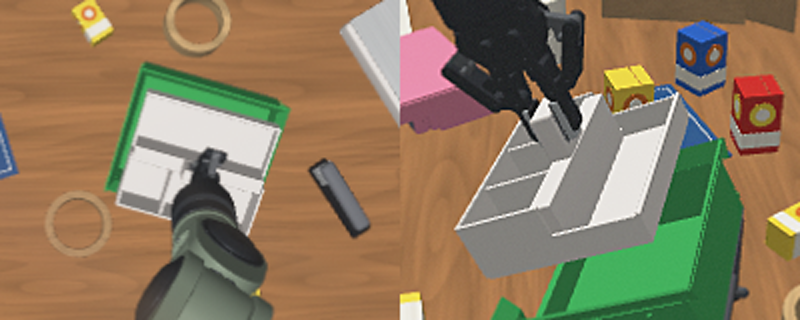

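```bash
python3 - <<'E'
from h import *
q=bot.get_state()["qpos"].copy(); P,o=bp([0,0,174],np.pi/2); j=solve_ik(P,o); print(q.round(2),np.round(j,2))
q[5]+=np.pi
bot.move_j(j if abs(j[5]-q[5])<.2 else q); st()
cv2.imwrite("pics/s4.png",imaging.capture("side"));cv2.imwrite("pics/t4.png",imaging.capture("top"))
rect=lambda hx,hy,z,c=0:np.array([[c-hx,-hy,z],[c+hx,-hy,z],[c+hx,hy,z],[c-hx,hy,z]],float)
def draw(fn,cam,x0,y0,w,h,s,rs):
    im=cv2.resize(cv2.imread(f"pics/{fn}.png")[y0:y0+h,x0:x0+w],None,fx=s,fy=s,interpolation=cv2.INTER_CUBIC)
    for r,c in rs: cv2.polylines(im,[((proj(cam,tB+RB.apply(r))-[x0,y0]+.5)*s*8).astype(int)],True,c,1,cv2.LINE_AA,3)
    return im
rim=[(rect(90,104,74),(0,200,255)),(rect(95,109,74),(255,0,255))]
home=rim+[(np.array([[-77,-91,56],[-77,91,56]],float),(0,0,255)),(rect(10,22,96),(0,0,255))]
up=rim+[(np.array([[77,-91,166],[77,91,166]],float),(0,0,255)),(rect(77,91,110),(255,255,0))]
A=draw("t2","top",335,180,114,100,3.5,home);B=draw("s2","side",250,232,114,100,3.5,home)
C=draw("t4","top",335,180,114,100,3.5,up);D=draw("s4","side",235,210,114,100,3.5,up)
cv2.imwrite("pics/c4.png",np.vstack([np.hstack([A,B]),np.hstack([C,D])])[:600,:800]);print(A.shape)
E
```

```text
[-0.61 -0.08 -0.76  0.47  0.13 -1.86] [-0.61 -0.08 -0.76  0.48  0.13  1.28]
t16.8 tcp [ 460.9 -182.3  236.7] bin [ -0.   0. 174.] F [-0.3 -0.1 -3.2] M [ 0.23  0.74 -0.01] open 0.221 q6 1.28
(350, 399, 3)
```

View pics/c4.png

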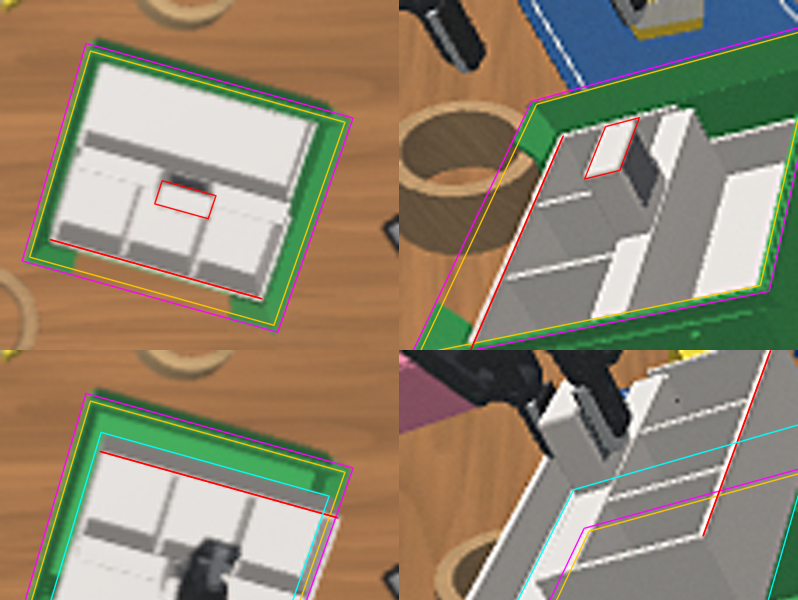

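```bash
python3 - <<'E'
from h import *
print(bot.movel(bp([0,0,146],0)[0],max_speed=100)); st()
print(bot.movel(bp([0,0,72],0)[0],max_speed=50,threshold=8)); st()
E
```

```text
False
t17.3 tcp [ 471.9 -185.4  210.9] bin [ -0.5   0.2 145.8] F [ 0.1 -0.8 -3.4] M [0.25 0.77 0.02] open 0.221 q6 1.29
False
t18.9 tcp [ 502.3 -194.8  144.6] bin [ 0.3 -0.1 72.3] F [ 0.  -0.  -3.7] M [ 0.24  0.77 -0.01] open 0.217 q6 1.31
```

```bash
python3 - <<'E'
from h import *
print(bot.movel(bp([0,0,60],0)[0],max_speed=20,threshold=5)); st()
bot.dwell(.2); st()
E
```

```text
True
t19.4 tcp [ 505.4 -195.7  137.3] bin [ 0.1 -0.  64.3] F [-1.6  2.   5.5] M [-0.    0.32 -0.06] open 0.219 q6 1.32
t19.6 tcp [ 505.4 -195.7  137.3] bin [ 0.1  0.  64.3] F [-2.3  1.1  6.2] M [ 0.01  0.33 -0.05] open 0.221 q6 1.32
```

```bash
python3 - <<'E'
from h import *
bot.grip(1.0); bot.movel(bp([0,0,165],0)[0]); st()
cv2.imwrite("pics/s5.png",imaging.capture("side"));
bot.move_ptp(*vp([547.8,177,150],.27+np.pi)); cv2.imwrite("pics/t5.png",imaging.capture("top"))
print(bot.movel([547.8,177,50],max_speed=150,threshold=12)); st()
cv2.imwrite("pics/s5b.png",imaging.capture("side"))
I=[cv2.imread(f"pics/{n}.png") for n in("t5","s5","s5b")]
cv2.imwrite("pics/c5.png",cv2.resize(np.hstack([I[0][150:300,310:460],I[1][190:340,240:390],I[2][170:320,240:390]]),None,fx=1.77,fy=1.77,interpolation=cv2.INTER_CUBIC))
E
```

```text
t21.1 tcp [ 464.4 -183.3  228.1] bin [-4.000e-01  1.000e-01  1.646e+02] F [-0.5  0.4 -0.7] M [ 0.14  0.37 -0.  ] open 1.002 q6 1.29
False
t23.4 tcp [548.5 176.8  50.8] bin [-96.5 369.1  13.9] F [0.7 0.2 1.2] M [-0.04 -0.05 -0.01] open 1.006 q6 -0.09
```

View pics/c5.png

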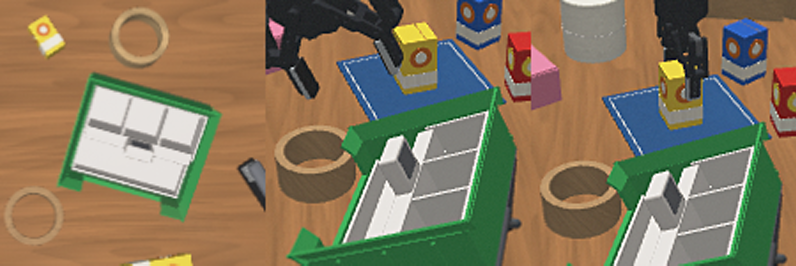

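```bash
python3 - <<'E'
from h import *
bot.grip(0.0,50); st(); bot.movel([548,177,170]); s=st()
if s["opening"]>.5:
    bot.move_ptp(*bp([-42,0,160],np.pi)); st()
    bot.movel(bp([-42,0,65],0)[0],max_speed=100,threshold=10) and print("TOUCH"); st()
    print(bot.movel(bp([-42,0,45],0)[0],max_speed=20,threshold=4)); st()
E
```

```text
t23.9 tcp [548.6 177.2  51. ] bin [-96.5 369.5  14.1] F [-0.8  0.3  5.8] M [-0.03  0.09  0.02] open 0.602 q6 -0.09
t24.8 tcp [547.1 176.8 168.8] bin [-47.9 368.7 121.4] F [-0.6 -0.9 -2.7] M [-0.01 -0.    0.03] open 0.602 q6 -0.09
t26.2 tcp [ 430.7 -172.8  206.4] bin [-41.5   0.3 159.9] F [-0.6  0.3 -2.6] M [0.21 0.58 0.  ] open 0.599 q6 -0.31
t27.3 tcp [ 468.8 -184.6  120.5] bin [-41.6   0.   65.3] F [-0.3 -0.2 -1.6] M [ 0.15  0.6  -0.02] open 0.603 q6 -0.28
True
t28.0 tcp [ 473.8 -186.2  108. ] bin [-42.2  -0.   51.7] F [-1.5  0.7  3.2] M [-0.05  0.27 -0.06] open 0.607 q6 -0.28
```

```bash
python3 - <<'E'
from h import *
bot.movel(bp([-42,0,50.5],0)[0],max_speed=10,threshold=5); st()
bot.grip(1.0); bot.movel(bp([-42,0,150],0)[0]); st()
bot.move_ptp(*vp([330,190,300],0.3)); bot.dwell(.3); st()
a,b=imaging.capture("top"),imaging.capture("side"); cv2.imwrite("pics/t6.png",a);cv2.imwrite("pics/s6.png",b)
for n,im in(("top",a),("side",b)):
    d=cv2.absdiff(im,cv2.imread(f"pics/{n}0.png")).max(2); 
    for x,y,w,h,ar in cv2.connectedComponentsWithStats((d>50).astype(np.uint8))[2][1:]:
        if ar>8: print(n,x,y,w,h,ar)
cv2.imwrite("pics/c6.png",np.hstack([cv2.resize(a[140:300,200:480],(480,274)),cv2.resize(b[180:350,220:420],(320,272))[:274].repeat(1,0) if 0 else cv2.resize(b[180:350,220:420],(320,274))]))
E
```

```text
t28.2 tcp [ 473.8 -186.2  108. ] bin [-42.1  -0.   51.7] F [-2.4  1.2  5.7] M [-0.06  0.26 -0.06] open 0.603 q6 -0.28
t29.4 tcp [ 434.1 -174.2  196.8] bin [-42.3   0.  149.7] F [ 0.1  0.2 -0.4] M [0.09 0.4  0.06] open 1.000 q6 -0.31
t32.1 tcp [330.1 189.9 300. ] bin [-184.2  318.6  329.7] F [ 0.4  0.2 -0.1] M [-0.04 -0.04  0.04] open 1.001 q6 -3.11
top 373 205 32 32 581
top 357 209 4 12 13
top 349 215 79 51 787
top 167 272 131 208 9256
top 0 366 173 114 10523
top 197 371 16 9 54
top 202 382 17 2 28
top 202 386 18 3 37
top 203 390 45 90 1322
top 196 392 7 13 30
top 310 402 26 15 150
top 344 404 6 12 34
top 338 407 5 6 16
top 200 412 5 5 12
top 352 417 14 37 302
top 209 445 3 6 10
top 297 469 18 11 135
top 285 471 7 9 34
top 322 471 15 9 71
side 8 0 39 34 914
side 145 0 24 29 541
side 167 0 6 9 18
side 182 0 3 8 14
side 192 0 47 31 324
side 180 9 6 16 24
side 166 12 16 29 159
side 202 15 15 17 171
side 0 22 4 13 33
side 9 31 54 65 1835
side 169 32 9 11 86
side 202 32 36 22 596
side 4 42 4 9 14
side 158 42 36 78 1556
side 205 52 36 81 1640
side 5 63 4 6 11
side 0 82 10 16 127
side 29 102 45 25 398
side 0 104 13 29 252
side 69 125 12 7 14
side 82 133 9 12 25
side 0 135 15 4 20
side 0 143 15 24 215
side 64 144 15 11 22
side 89 148 20 50 631
side 66 156 18 15 106
side 44 159 14 18 129
side 56 160 6 17 39
side 19 196 13 14 67
side 270 252 96 79 3081
```

View pics/c6.png

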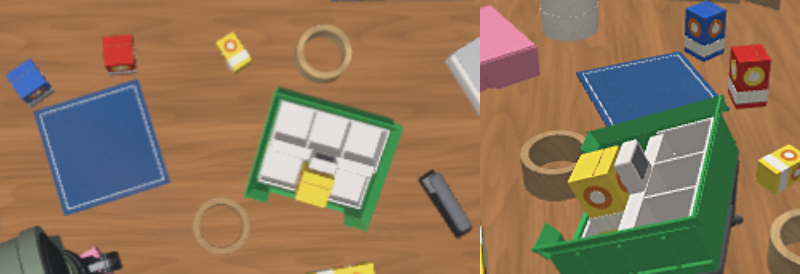

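All good: the insert is home with the low bay at the front, the carton stands in it, and image changes are limited to the bin and the arm.

```bash
python3 -c "
from bench import bot
bot.sign_off()"
```

```text
the job is handed in; nothing more can be done
```

The job is done and handed in, at about 32 s of the 72 s allowed. I stood the yellow carton upright on the mat, lifted the insert square to the bin floor and turned it half round. I then lowered it home and stood the carton in the low bay, now at the front.

- **Insert:** it touched down at 64.3 mm TCP height above the bin floor, the same height at which I had gripped it when home. The picture afterwards shows it seated with the low bay at the front.
- **Carton:** it was first felt at 51.7 mm TCP height in the bin, against about 51 mm expected. The last pictures show it standing in the bay.
- **Forces:** the wrist force readings I took stayed under about 10 N.
- **Rest of the bench:** comparing the pictures before and after shows changes only at the bin and the arm. I could not compare the parts of the bench hidden behind the arm in either picture.
- **Disagreement:** the mat's sides measured about 190 mm against the stated 200 mm, from corners picked roughly by eye. It did not affect the placing.

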